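# Set the blast gates and start the dust extractor

### The job

A drawer box is waiting to be sanded in front of one of the dust extractor's two hoods. Pull that hood's blast gate fully open and push the other hood's gate fully shut, then start the fan by flipping the bat toggle on the extractor over to its other side. Do not shift the drawer box or the other things on the bench.

Things in the scene. Friction and masses are not known exactly. Their poses are not given: they have to be found in the camera images.
- extractor: bench dust extractor, fixed to the bench: blue fan box 200 (x) by 240 (y) by 122 high, filter drum (radius 85, 174 high) 205 behind it along +x. Origin: centre of the fan box's underside; x points from louvred front to drum, y to its left (+y side = left), z up. A duct of radius 34 leads out of each side through a gate body at x = 0, y = +-190, 98 (x) by 24 (y), top 122 above the bench
- hood_left (a point): middle of the left (+y) hood's sloping grille, which faces forward (the extractor's -x) and up. The hood, blue, at the end of the left duct, is 120 (x) by 190 (y) by 118 high, centred at x = 0, y = +335 on the extractor
- hood_right (a point): middle of the right (-y) hood's sloping grille, which faces forward (the extractor's -x) and up. The hood, blue, at the end of the right duct, is 120 (x) by 190 (y) by 118 high, centred at x = 0, y = -335 on the extractor
- gate_left (a joint): blast gate of the left (+y) duct, a vertical steel blade with a red pull tab: m raised, 0 = fully shut (down), 0.066 = fully open (up), both hard stops. It slides stiffly (about 4 N beside its weight) and stays where it is left
- gate_right (a joint): blast gate of the right (-y) duct, the same
- gate_left_tab (a point): centre of the red pull tab of the left gate: 46 wide along the extractor's x, 14 thick along its y, 30 high; it moves up and down with the gate, and is 153 above the bench when shut, 219 when open. The 4 thick blade runs below the tab into the gate body
- gate_right_tab (a point): centre of the red pull tab of the right gate, the same
- fan_toggle (a joint): bat toggle on top of the fan box, rad: 0 = off, leaning 0.3 rad from upright towards the extractor's -x; 0.6 = on, leaning 0.3 rad towards +x. An over-centre spring holds it at either end; about 3 N at the tip carries it over the centre (0.3), from where it snaps across by itself
- toggle_tip (a point): tip of the bat's red sleeve, diameter 9 to 10. The bat pivots on the extractor at x = -25, y = 0, 130 above the bench; the tip is 33 from the pivot. The bushing around its foot, 12 in diameter, ends 136 above the bench, on an aluminium plate 85 by 56, top 126 above the bench, itself on the fan box
- drawer_center (a point): centre (half-way up) of the drawer box, an open reddish wooden box about 150 by 210 by 85 high, loose on the bench, standing in front of (on the -x side of) the left or the right hood; the work to be sanded, to be left where it is
- f_clamp: black F-clamp with a red handle, 115 by 300 by 27 high, lying on the bench before the hood without the drawer box; bystander. Origin at the middle of its underside
- tape_measure: black and yellow tape measure, 80 by 41 by 62 high, before the fan box; bystander. Origin at the middle of its underside
- sanding_block: cork sanding block with red-brown paper, 68 by 102 by 22 high, before the fan box; bystander. Origin at the middle of its underside

How it is judged:
On the way, in this order (a step that is already met when the one before it is completed fails the run):
1. the gate of the drawer box's hood is fully open and the other fully shut, with the fan still off (value of joint fan_toggle below 0.2 rad and ((y of drawer_center in the frame of extractor above 0 m and value of joint gate_left above 0.06 m and value of joint gate_right below 0.006 m) or (y of drawer_center in the frame of extractor below 0 m and value of joint gate_right above 0.06 m and value of joint gate_left below 0.006 m))), for 0.2 s.
2. the toggle is flipped over to on (value of joint fan_toggle above 0.5 rad), for 0.2 s.
At the end, for the whole second after the job is handed in: The toggle rests on its on side (over 0.5 rad), the gate of the hood with the drawer box before it is within 6 mm of fully open and the other within 6 mm of fully shut; the drawer box is within 15 mm, and the clamp, tape measure and sanding block within 20 mm, of where they began (value of joint fan_toggle above 0.5 rad and ((y of drawer_center in the frame of extractor above 0 m and value of joint gate_left above 0.06 m and value of joint gate_right below 0.006 m) or (y of drawer_center in the frame of extractor below 0 m and value of joint gate_right above 0.06 m and value of joint gate_left below 0.006 m)) and distance of drawer_center from where it was at the start of the episode below 0.015 m and distance of each of f_clamp, tape_measure, sanding_block from where it was at the start of the episode below 0.02 m); the robot touches nothing.
It fails at once if the drawer box is shifted by more than 15 mm (distance of drawer_center from where it was at the start of the episode above 0.015 m).
It fails at once if the clamp, tape measure or sanding block is shifted by more than 20 mm (distance of any of f_clamp, tape_measure, sanding_block from where it was at the start of the episode above 0.02 m).
It also fails if it takes over 45 s, if anything falls off the work surface, if the arm or the gripper's body presses on something with over 40 N, if the wrist force passes 120 N, or if a joint passes its speed limit or range.

### The arm

A 6-joint arm with a two-finger parallel gripper is mounted at the origin on the work surface. World frame = base frame: x ahead of the robot, y to its left, z up, the work surface at z = 0. Lengths are in m, angles in rad, forces in N, time in s.
With the tool pointing down it reaches from about 0.375 to 0.825 m from the base axis. Payload 5.5 kg.
Tool frame: the origin (TCP) lies on the mounting face of the last link; the fingertips stand 173 mm ahead of it and the grasp point (between the pads) lies 155 mm ahead of it; z points along the fingers, y is the line along which they close (so a half turn about z gives the same grasp; the last joint's range is limited). The gripper opens to 85 mm and grips with 20 to 120 N. Pads are 22 mm wide; open, the fingers measure 114 mm over their backs; the gripper's body (76 mm by 85 mm) begins 54 mm behind the grasp point. The pads swing forward as they close: fully open they stand 13 mm farther back than shut.
Start: joints at [1.147, 0.314, -0.047, 1.21, 0, 1.571], TCP at [0.247, 0.547, 0.405] pointing down, gripper open.
Joint ranges: [-2.67, 2.67], [-0.69, 1.73], [-1.03, 1.25], [-2.08, 2.16], [-1.42, 1.45], [-3.14, 3.14]. Speed limits (rad/s): [2.39, 2.39, 3.01, 3.14, 3.14, 3.14].

### API

Orientations are given as [roll, pitch, yaw] about the fixed x, y, z axes, in that order (R = Rz(yaw) Ry(pitch) Rx(roll)).
In Python, from plant import manip gives the robot as it stands.
- The arm moves only by the shell command python3 -m creep 'ROWS' [FORCE]. ROWS is JSON, a list of rows, each a list of 3 entries, a list of its own where there are three numbers: the shift along the tool's x, y, z in m, then the turn, a rotation vector about the tool's x, y, z in degrees, then the opening in per cent of the stroke, from 0 (shut) to 100 (fully open). A call has 1 to 12 rows; each row is the pose to reach, as a shift and turn from the pose commanded when the call began, along the tool's axes at that moment; what a row does not reach only later rows make up. A row lasts 1/10 s, in which the tool goes at most 50 mm and 8.59 degrees, less where a joint would pass 70% of its speed; a pose out of reach is approached as far as the arm can. A call with a gripper value outside its range is refused whole. The fingers move at their own pace and stop on an object; FORCE is the grip in N (left out, the last holds). Time passes only in rows, so rows that repeat a pose let the fingers close. It gives the time, the measured TCP pose, the force, the opening and the grip force at its end, in the units of the state.
- manip.state(): the state, without advancing time (a new reading comes with each control period).
- manip.snapshot(name): name is "scene" or "top" or "wrist"; returns a dict with "color" (480x640x3 uint8, blue, green, red), "fovy" (degrees; the focal length in pixels is half the picture's height over the tangent of half this angle, whatever the lens; pixels are square), "cx", "cy" (the principal point, pixels), "extrinsics" (4x4, takes a point from camera to world coordinates); the wrist camera has in their place "hand_eye" (4x4, takes a point from camera to tool coordinates, whose origin is the TCP and whose axes are the flange's). Camera axes: x right, y down, z forward; pixel columns grow to the right and rows downward; lengths in m; the calibration is good to about 2 mm. A picture is of the moment at which its call begins: read the wrist's pose just before it. There is no depth.
- manip.finish_job(): hands the job in; it is judged then, once.
Trained networks look in a picture, given as the dict that the camera call returned (one of the last four; its "shot" number tells which), for a name from the list of things; names that differ only in an ending like _2 or _b are one class to them, and where a whole thing is asked for, a point or a joint stands for the part that bears it (a point fixed in the world has none). Each returns a list of dicts, best first, with "conf" (0 to 1); they miss things now and then, are a little off and sometimes report something else, mostly with a low value. They report only what shows in the picture. A call takes as long as a camera call.
- manip.boxes_of(name, picture): "box" ([left, top, right, bottom] in pixels, round what is visible of it).
- manip.regions_of(name, picture): "mask" (480x640 bool, what is visible of it) and "box" ([left, top, right, bottom] in pixels, round what is visible of it).
The state is a dict: "time_s": time; "qpos": joint angles; "qd": joint speeds; "tau": joint torques, N m; "tool_pos": TCP position; "tool_rot": TCP orientation; "contact_force": force on the tool from outside, world axes, zero at the start; "torque": the same for the moment, N m; "grip_width": opening from 0.0 (shut) to 1.0 (fully open); "grip_force": force on a finger pad.
Only numpy, scipy, OpenCV 4.12 (cv2) and the standard library are available. Lean on these libraries where they do the work, as an engineer would, in place of code of your own. Each camera call takes 0.05 s, during which the arm holds its last target. There are 200 camera calls.

## Working session

There is one attempt and no reset: what is moved stays moved. The work goes in short steps, Python scripts to look and compute and a shell command to move; the robot and the scene stay as the last step left them, time stands still between calls to the robot, and variables do not carry over. Pictures are saved under pics/ and viewed, at most 10 in all, crops included, and the job is handed in when it is done.

```bash
mkdir -p pics; cat > h.py <<'E'
import numpy as np, cv2
from plant import manip
from scipy.spatial.transform import Rotation as R
def T():
    s=manip.state(); M=np.eye(4); M[:3,:3]=R.from_euler('xyz',s['tool_rot']).as_matrix(); M[:3,3]=s['tool_pos']; return M
def snap(n):
    M=T(); p=manip.snapshot(n); p['E']=np.array(p['extrinsics']) if 'extrinsics' in p else M@np.array(p['hand_eye'])
    p['f']=240/np.tan(np.radians(p['fovy'])/2); return p
def ray(p,uv):
    d=np.array([(uv[0]-p['cx'])/p['f'],(uv[1]-p['cy'])/p['f'],1.]); d=p['E'][:3,:3]@d; return p['E'][:3,3],d/np.linalg.norm(d)
def tri(*prs):
    A=np.zeros((3,3));b=np.zeros(3);rs=[ray(*q) for q in prs]
    for o,d in rs: P=np.eye(3)-np.outer(d,d);A+=P;b+=P@o
    x=np.linalg.solve(A,b); return x,max(np.linalg.norm((np.eye(3)-np.outer(d,d))@(x-o)) for o,d in rs)
def atz(p,uv,z):
    o,d=ray(p,uv); return o+d*(z-o[2])/d[2]
def proj(p,X):
    c=np.linalg.inv(p['E'])@np.append(X,1); return c[:2]/c[2]*p['f']+[p['cx'],p['cy']]
E
cat > a.py <<'E'
from h import *
np.set_printoptions(precision=3,suppress=True)
P={}
for n in ("scene","top"):
    p=snap(n);P[n]=p; im=p['color'].copy()
    print(n,p['E'][:3,3],p['f'])
    for o in ['extractor','hood_left','hood_right','gate_left_tab','gate_right_tab','toggle_tip','drawer_center','f_clamp','tape_measure','sanding_block']:
        for d in manip.boxes_of(o,p)[:2]:
            b=np.array(d['box']).astype(int);print(o,round(d['conf'],2),b)
    cv2.imwrite(f'pics/{n}0.png',im)
print(manip.state())
E
python3 a.py
```

```text
scene [0.972 0.232 1.001] 513.3968634854842
extractor 0.94 [ 60 209 499 448]
hood_left 0.7 [ 63 205 502 448]
hood_right 0.58 [ 61 206 500 448]
gate_left_tab 0.81 [366 282 380 320]
gate_right_tab 0.92 [165 227 189 272]
gate_right_tab 0.31 [321 229 345 257]
toggle_tip 0.45 [ 62 206 499 447]
toggle_tip 0.4 [243 212 293 241]
drawer_center 0.88 [106 152 219 238]
f_clamp 0.62 [382 234 518 323]
f_clamp 0.59 [ 62 207 501 448]
tape_measure 0.88 [319 230 345 256]
sanding_block 0.89 [246 212 296 242]
top [ 0.301 -0.001  1.032] 435.51731872311774
extractor 0.94 [141  56 535 256]
hood_left 0.85 [136  55 534 255]
hood_right 0.93 [140  57 538 258]
gate_left_tab 0.64 [240 181 256 218]
toggle_tip 0.17 [141  56 537 256]
drawer_center 0.82 [440 203 557 284]
drawer_center 0.24 [306 255 325 289]
f_clamp 0.7 [139 267 275 330]
tape_measure 0.75 [307 255 326 291]
tape_measure 0.2 [141  57 534 257]
sanding_block 0.81 [358 251 407 284]
{'time_s': 1.1, 'qpos': array([ 1.147,  0.314, -0.047,  1.21 , -0.   ,  1.571]), 'qd': array([0.   , 0.   , 0.002, 0.   , 0.   , 0.   ]), 'tau': array([ -0.   , -53.947,  34.006,   0.002,  -0.   ,  -0.   ]), 'tool_pos': array([0.247, 0.547, 0.405]), 'tool_rot': array([-3.142,  0.   ,  2.718]), 'contact_force': array([ 0.077,  0.62 , -0.288]), 'torque': array([ 0.066,  0.029, -0.018]), 'grip_force': 0.0, 'grip_width': 1.000406927269327}
```

View pics/scene0.png

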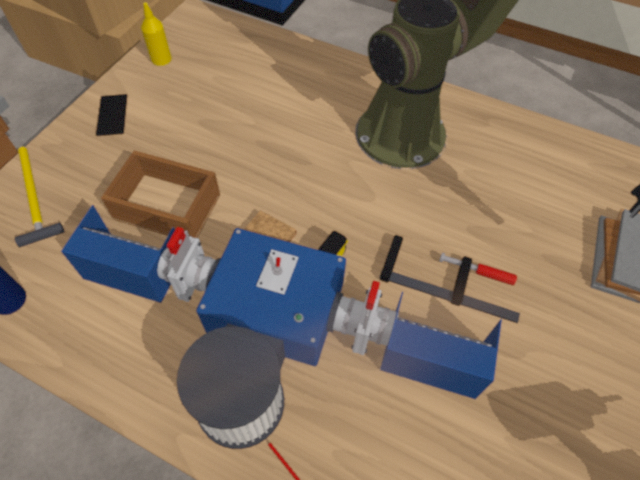

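View pics/top0.png

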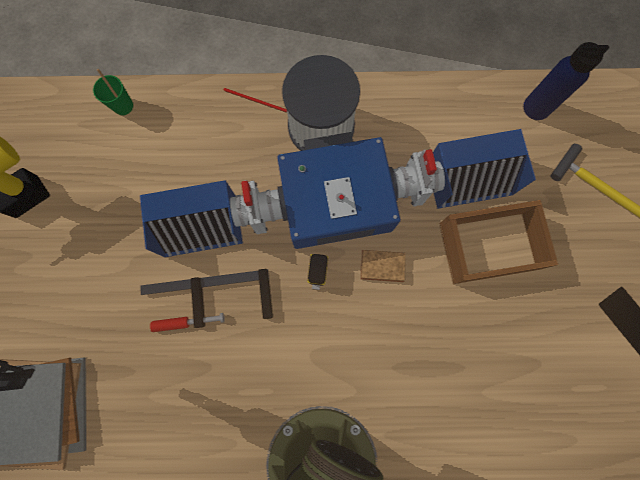

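The top view shows the drawer box before the right hood (about 498,243), the red tabs at about (248,193) left and (430,162) right, and the toggle at (341,198). In the scene view the tabs are at (373,297) and (177,241), and the toggle at (278,262). So the right gate must go up and the left down.

```bash
cat > b.py <<'E'
from h import *
np.set_printoptions(precision=3,suppress=True)
S=snap('scene');Tp=snap('top')
def red(p,uv,r):
    hsv=cv2.cvtColor(p['color'],cv2.COLOR_BGR2HSV).astype(int)
    m=((hsv[...,0]<8)|(hsv[...,0]>172))&(hsv[...,1]>150)&(hsv[...,2]>70)
    v,u=np.nonzero(m);k=(abs(u-uv[0])<r)&(abs(v-uv[1])<r); u,v=u[k],v[k]
    return np.array([u.mean(),v.mean()]),[u.min(),v.min(),u.max(),v.max()]
pts={}
for n,a,b,r in (('L',(373,297),(248,193),18),('R',(177,241),(430,162),18),('tog',(278,262),(341,198),9)):
    ca,ba=red(S,a,r);cb,bb=red(Tp,b,r);x,e=tri((S,ca),(Tp,cb));pts[n]=x;print(n,x,e,ba,bb)
# fan box top corners: extractor pose from the bolt-free outline (top image)
for uv in ((278,155),(383,139),(398,221),(297,246)): print(atz(Tp,uv,.122))
d=pts['L'][:2]-pts['R'][:2];print(np.linalg.norm(d),np.degrees(np.arctan2(-d[0],d[1])), (pts['L']+pts['R'])/2)
E
python3 b.py
```

```text
L [0.564 0.146 0.19 ] 0.0007187648209132173 [np.int64(367), np.int64(281), np.int64(379), np.int64(308)] [np.int64(241), np.int64(181), np.int64(251), np.int64(205)]
R [ 0.628 -0.228  0.184] 0.0010595239230282287 [np.int64(167), np.int64(227), np.int64(184), np.int64(253)] [np.int64(423), np.int64(149), np.int64(435), np.int64(174)]
tog [ 0.565 -0.046  0.152] 0.0004567344666129636 [np.int64(277), np.int64(258), np.int64(279), np.int64(265)] [np.int64(339), np.int64(195), np.int64(343), np.int64(198)]
[0.671 0.09  0.122]
[ 0.706 -0.144  0.122]
[ 0.518 -0.168  0.122]
[0.466 0.048 0.122]
0.3797399096603983 9.647670234869064 [ 0.596 -0.041  0.187]
```

```bash
python3 -m creep '[[[-0.454,-0.235,0],[0,0,100],0],[[-0.454,-0.235,0],[0,0,100],0],[[-0.454,-0.235,0],[0,0,100],0],[[-0.454,-0.235,0],[0,0,100],0],[[-0.454,-0.235,0],[0,0,100],0],[[-0.454,-0.235,0],[0,0,100],0],[[-0.454,-0.235,0],[0,0,100],0],[[-0.454,-0.235,0],[0,0,100],0],[[-0.454,-0.235,0],[0,0,100],0],[[-0.454,-0.235,0],[0,0,100],0],[[-0.454,-0.235,0],[0,0,100],0],[[-0.454,-0.235,0],[0,0,100],0]]'
python3 -m creep '[[[0,0,0],[0,0,46],0],[[0,0,0],[0,0,46],0],[[0,0,0],[0,0,46],0],[[0,0,0],[0,0,46],0],[[0,0,0],[0,0,46],0],[[0,0,0],[0,0,46],0],[[0,0,0],[0,0,46],0]]'
cat > c.py <<'E'
from h import *
import sys
np.set_printoptions(precision=3,suppress=True)
s=manip.state();print(s['time_s'],s['tool_pos'],s['tool_rot'],s['qpos'],s['contact_force'])
p=snap('wrist');cv2.imwrite(f'pics/{sys.argv[1]}.png',p['color'])
np.savez(sys.argv[1],E=p['E'],f=p['f'],cx=p['cx'],cy=p['cy'],color=p['color'])
for X in ([.564,.146,.205],[.564,.146,.190],[.628,-.228,.2]): print(proj(p,np.array(X)))
E
python3 c.py w1
```

```text
time_s: 2.4
tool_pos: [0.5654, 0.1437, 0.4044]
tool_rot: [3.141, 0.0, 0.963]
contact_force: [-0.4, -0.5, -0.4]
grip_width: -0.0
grip_force: 0.0
time_s: 3.1
tool_pos: [0.5694, 0.1201, 0.4047]
tool_rot: [-3.123, 0.0, 0.204]
contact_force: [-0.5, -0.1, -0.0]
grip_width: -0.001
grip_force: 0.0
3.1 [0.569 0.12  0.405] [-3.123  0.     0.204] [ 0.203  0.279 -0.093  1.199  0.019  3.141] [-0.52  -0.095 -0.001]
[272.64  283.913]
[276.651 272.449]
[1051.044  311.   ]
```

View pics/w1.png

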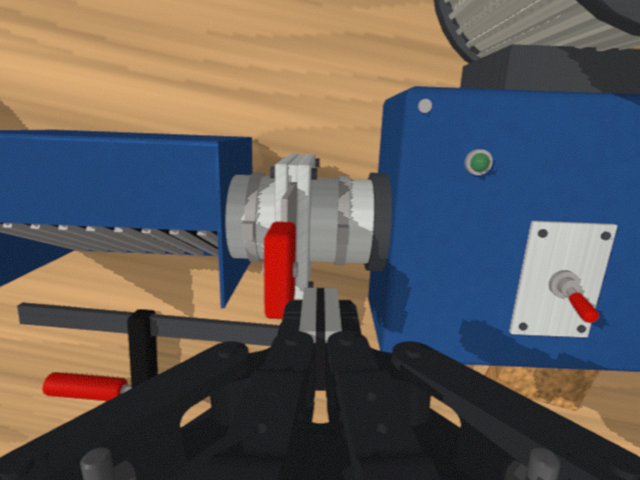

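The left tab is at about (280,270), where predicted within ~5 px. The last joint sits at its limit, so I'll turn back a little and move over the tab.

```bash
cat > g.py <<'E'
from h import *
import sys
np.set_printoptions(precision=4,suppress=True)
def go(x,y,z,yaw):
    M=T();Rd=R.from_euler('xyz',[np.pi,0,yaw]).as_matrix()
    print('shift',M[:3,:3].T@(np.array([x,y,z])-M[:3,3]),'turn',np.degrees(R.from_matrix(M[:3,:3].T@Rd).as_rotvec()))
    s=manip.state();print(s['time_s'],s['qpos'],s['contact_force'])
if __name__=='__main__': go(*map(float,sys.argv[1:]))
E
cat > d.py <<'E'
from h import *
# left tab from the wrist picture + stills: red extents at assumed top height
w=dict(np.load('w1.npz'));Tp=snap('top')
np.set_printoptions(precision=3,suppress=True)
for z in (.19,.195,.2,.205): print(z,[atz(w,uv,z)[:2] for uv in ((281,226),(279,317),(266,270),(295,270))])
E
python3 d.py; python3 g.py .565 .147 .40 .30
```

```text
0.19 [array([0.589, 0.148]), array([0.539, 0.14 ]), array([0.564, 0.152]), array([0.567, 0.137])]
0.195 [array([0.591, 0.148]), array([0.542, 0.14 ]), array([0.566, 0.151]), array([0.569, 0.137])]
0.2 [array([0.592, 0.147]), array([0.544, 0.14 ]), array([0.568, 0.151]), array([0.571, 0.137])]
0.205 [array([0.593, 0.147]), array([0.547, 0.14 ]), array([0.57, 0.15]), array([0.573, 0.137])]
shift [ 0.0012 -0.026   0.0052] turn [-1.1191 -0.0355 -5.4259]
3.2 [ 0.2045  0.2795 -0.093   1.1986  0.0195  3.1408] [ 0.2152 -0.0686 -0.048 ]
```

```bash
python3 -m creep '[[[0.005,-0.024,0],[-1.1,0,-6],0],[[0.005,-0.024,0],[-1.1,0,-6],0],[[0.005,-0.024,0],[-1.1,0,-6],0]]'; python3 g.py .569 .145 .341 .30
```

```text
time_s: 3.5
tool_pos: [0.5689, 0.1466, 0.4051]
tool_rot: [-3.142, -0.001, 0.311]
contact_force: [-1.2, -0.3, 0.6]
grip_width: 0.0
grip_force: 0.0
shift [-0.0004  0.0015  0.0641] turn [-0.0039 -0.0307  0.6349]
3.5 [ 0.2521  0.2894 -0.0788  1.2021  0.0001  3.0826] [-1.199  -0.3207  0.6347]
```

```bash
python3 -m creep '[[[0,0.001,0.015],[0,0,0],0],[[0,0.001,0.025],[0,0,0],0],[[0,0.001,0.032],[0,0,0],0],[[0,0.001,0.039],[0,0,0],0],[[0,0.001,0.045],[0,0,0],0],[[0,0.001,0.05],[0,0,0],0],[[0,0.001,0.055],[0,0,0],0],[[0,0.001,0.058],[0,0,0],0],[[0,0.001,0.06],[0,0,0],0]]'
```

```text
time_s: 4.4
tool_pos: [0.5695, 0.1448, 0.3449]
tool_rot: [3.141, -0.001, 0.31]
contact_force: [-1.5, -1.5, 3.1]
grip_width: -0.002
grip_force: 1.3
```

```bash
python3 -m creep '[[[0,0,0.002],[0,0,0],0],[[0,0,0.004],[0,0,0],0],[[0,0,0.004],[0,0,0],0]]';python3 -m creep '[[[0,0,0.001],[0,0,0],0],[[0,0,0.002],[0,0,0],0],[[0,0,0.002],[0,0,0],0]]'
```

```text
time_s: 4.7
tool_pos: [0.5696, 0.1448, 0.3415]
tool_rot: [-3.142, -0.001, 0.31]
contact_force: [-1.8, -1.2, 4.8]
grip_width: 0.002
grip_force: 2.2
time_s: 5.0
tool_pos: [0.5694, 0.1448, 0.3413]
tool_rot: [3.142, -0.003, 0.31]
contact_force: [-6.8, -2.3, 17.1]
grip_width: -0.005
grip_force: 8.3
```

Force jumped at fingertip height 168 mm, the stop: left gate is shut. Rise, then over to the right gate.

```bash
python3 -m creep '[[[0,0,-0.05],[0,0,0],0],[[0,0,-0.08],[0,0,0],50]]'; python3 g.py .61 -.229 .42 .169
```

```text
time_s: 5.2
tool_pos: [0.5696, 0.145, 0.4212]
tool_rot: [-3.141, -0.002, 0.311]
contact_force: [1.4, -0.1, 1.0]
grip_width: 0.154
grip_force: 0.0
shift [-0.0759  0.3685  0.0008] turn [-0.0392 -0.1331  8.1091]
5.2 [ 0.2491  0.2834 -0.0501  1.2349  0.0007  3.0802] [ 1.4316 -0.0748  0.9949]
```

```bash
python3 -m creep '[[[-0.076,0.3685,0],[0,0,8.1],50],[[-0.076,0.3685,0],[0,0,8.1],50],[[-0.076,0.3685,0],[0,0,8.1],50],[[-0.076,0.3685,0],[0,0,8.1],50],[[-0.076,0.3685,0],[0,0,8.1],50],[[-0.076,0.3685,0],[0,0,8.1],50],[[-0.076,0.3685,0],[0,0,8.1],50],[[-0.076,0.3685,0],[0,0,8.1],50],[[-0.076,0.3685,0],[0,0,8.1],50],[[-0.076,0.3685,0],[0,0,8.1],50],[[-0.076,0.3685,0],[0,0,8.1],50]]'; python3 c.py w2
```

```text
time_s: 6.3
tool_pos: [0.6097, -0.2283, 0.4189]
tool_rot: [-3.141, -0.001, 0.17]
contact_force: [-0.2, -0.4, -0.4]
grip_width: 0.502
grip_force: 0.0
6.3 [ 0.61  -0.228  0.419] [-3.141 -0.001  0.17 ] [-0.359  0.408  0.119  1.281  0.001  2.613] [-0.202 -0.37  -0.439]
[-424.726  239.161]
[-372.59   231.325]
[325.444 237.681]
```

View pics/w2.png

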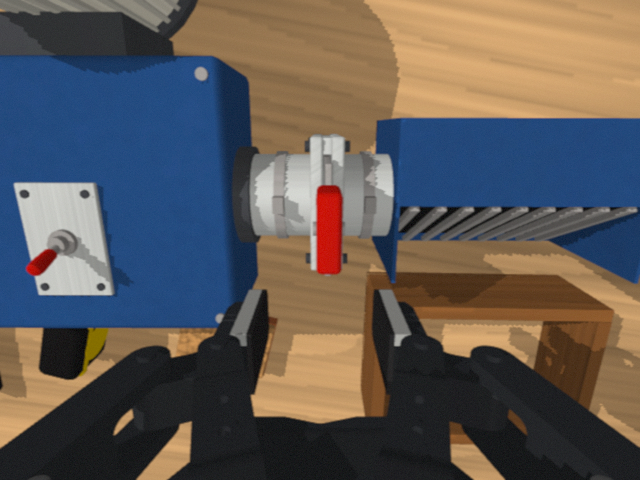

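The tab is at (329,229), square to the fingers, so the yaw is right; the drawer box lies clear below right.

```bash
python3 - <<'E'
from h import *
np.set_printoptions(precision=4,suppress=True)
w=dict(np.load('w2.npz'))
for z in (.185,.195,.2,.205):
    a,b,l,r=[atz(w,uv,z)[:2] for uv in ((329,187),(328,272),(317,230),(341,230))];print(z,np.linalg.norm(a-b),np.linalg.norm(l-r),(a+b)/2,(l+r)/2)
from g import go
go(.632,-.230,.345,.169)
E
```

```text
0.185 0.048917638379005486 0.013332851949436857 [ 0.6279 -0.2299] [ 0.6284 -0.2301]
0.195 0.04650726712553293 0.012675888037632005 [ 0.6305 -0.2292] [ 0.6311 -0.2294]
0.2 0.045302081498796706 0.012347406081729573 [ 0.6319 -0.2289] [ 0.6324 -0.2291]
0.205 0.04409689587206037 0.012018924125827132 [ 0.6332 -0.2286] [ 0.6337 -0.2287]
shift [0.0215 0.0058 0.0741] turn [-0.0322 -0.0496  0.0871]
6.35 [-0.3581  0.4077  0.1188  1.2815  0.0009  2.613 ] [ 0.3065  0.5782 -0.2038]
```

```bash
python3 -m creep '[[[0.0205,0.0045,0],[0,0,0],50],[[0.0205,0.0045,0.03],[0,0,0],50],[[0.0205,0.0045,0.06],[0,0,0],50],[[0.0205,0.0045,0.081],[0,0,0],50],[[0.0205,0.0045,0.081],[0,0,0],50],[[0.0205,0.0045,0.081],[0,0,0],0],[[0.0205,0.0045,0.081],[0,0,0],0],[[0.0205,0.0045,0.081],[0,0,0],0],[[0.0205,0.0045,0.081],[0,0,0],0],[[0.0205,0.0045,0.081],[0,0,0],0]]' 60
```

```text
time_s: 7.35
tool_pos: [0.6311, -0.2295, 0.3397]
tool_rot: [-3.141, -0.003, 0.17]
contact_force: [-0.1, 6.6, 2.2]
grip_width: 0.151
grip_force: 61.9
```

```bash
python3 -m creep '[[[0,0,-0.008],[0,0,0],0],[[0,0,-0.016],[0,0,0],0],[[0,0,-0.022],[0,0,0],0],[[0,0,-0.027],[0,0,0],0],[[0,0,-0.03],[0,0,0],0],[[0,0,-0.03],[0,0,0],0]]'; python3 -m creep '[[[0,0,-0.002],[0,0,0],0],[[0,0,-0.003],[0,0,0],0]]'
```

```text
time_s: 7.95
tool_pos: [0.6312, -0.2295, 0.3689]
tool_rot: [-3.14, -0.003, 0.17]
contact_force: [0.9, 4.8, 0.0]
grip_width: 0.151
grip_force: 61.2
time_s: 8.15
tool_pos: [0.6313, -0.2295, 0.3713]
tool_rot: [-3.14, -0.003, 0.17]
contact_force: [2.6, 4.8, -5.7]
grip_width: 0.149
grip_force: 60.7
```

```bash
python3 -m creep '[[[0,0,-0.002],[0,0,0],0],[[0,0,-0.003],[0,0,0],0]]'; python3 -m creep '[[[0,0,-0.002],[0,0,0],0],[[0,0,-0.003],[0,0,0],0]]'
```

```text
time_s: 8.35
tool_pos: [0.6312, -0.2295, 0.3742]
tool_rot: [-3.14, -0.003, 0.17]
contact_force: [3.1, 4.3, -6.2]
grip_width: 0.155
grip_force: 60.7
time_s: 8.55
tool_pos: [0.6312, -0.2295, 0.3772]
tool_rot: [-3.14, -0.003, 0.17]
contact_force: [3.0, 4.3, -5.5]
grip_width: 0.154
grip_force: 60.7
```

Not at the stop yet; continue in small steps.

```bash
for i in 1 ; do python3 -m creep '[[[0,0,-0.002],[0,0,0],0],[[0,0,-0.002],[0,0,0],0]]'; done; python3 -m creep '[[[0,0,-0.002],[0,0,0],0],[[0,0,-0.002],[0,0,0],0]]'
```

```text
time_s: 8.75
tool_pos: [0.6313, -0.2296, 0.3781]
tool_rot: [-3.14, -0.002, 0.17]
contact_force: [4.3, 3.9, -9.9]
grip_width: 0.155
grip_force: 61.1
time_s: 8.95
tool_pos: [0.6315, -0.2296, 0.3782]
tool_rot: [-3.139, -0.001, 0.17]
contact_force: [8.7, 2.7, -18.9]
grip_width: 0.154
grip_force: 60.1
```

Hard stop at the top. Release and rise.

```bash
python3 -m creep '[[[0,0,0.003],[0,0,0],0],[[0,0,0.003],[0,0,0],50],[[0,0,0.003],[0,0,0],50],[[0,0,0.003],[0,0,0],50],[[0,0,-0.04],[0,0,0],50],[[0,0,-0.07],[0,0,0],50]]'; python3 g.py .53 -.10 .44 .169
```

```text
time_s: 9.55
tool_pos: [0.6302, -0.2305, 0.4528]
tool_rot: [3.141, -0.001, 0.169]
contact_force: [0.8, 0.2, 0.9]
grip_width: 0.499
grip_force: 0.0
shift [-0.0769 -0.1455  0.0127] turn [ 0.0178 -0.0372 -0.018 ]
9.55 [-0.3507  0.4434  0.2475  1.3742  0.0001  2.6222] [0.778  0.2128 0.8588]
```

```bash
python3 g.py .505 -.058 .40 .169; python3 -m creep '[[[-0.094,-0.191,0],[0,0,0],0],[[-0.094,-0.191,0],[0,0,0],0],[[-0.094,-0.191,0.02],[0,0,0],0],[[-0.094,-0.191,0.05],[0,0,0],0],[[-0.094,-0.191,0.05],[0,0,0],0],[[-0.094,-0.191,0.05],[0,0,0],0]]'; python3 c.py w3; python3 - <<'E'
from h import *
s=snap('scene');w=dict(np.load('w3.npz'))
cv2.imwrite('pics/m3.png',np.hstack([cv2.resize(w['color'],(400,300)),cv2.resize(s['color'][180:420,40:440],(400,300))]))
cv2.imwrite('pics/s3.png',s['color'])
print(proj(w,np.array([.5657,-.048,.1615])),proj(w,np.array([.5753,-.0465,.13])))
from g import go
go(.532,-.0538,.40,.169)
E
```

```text
shift [-0.0945 -0.1911  0.0527] turn [ 0.0178 -0.0372 -0.018 ]
9.55 [-0.3507  0.4434  0.2475  1.3742  0.0001  2.6222] [0.778  0.2128 0.8588]
time_s: 10.15
tool_pos: [0.5032, -0.056, 0.3999]
tool_rot: [-3.14, 0.002, 0.171]
contact_force: [0.0, -0.3, 0.4]
grip_width: -0.006
grip_force: 0.0
10.15 [ 0.503 -0.056  0.4  ] [-3.14   0.002  0.171] [-0.111  0.141 -0.277  1.155  0.001  2.859] [ 0.015 -0.33   0.359]
[-152.343   69.212]
[-111.223   74.141]
[784.336  73.605]
[325.52182217 145.30913446] [325.22770567 126.22789339]
shift [0.0264 0.0004 0.0019] turn [ 0.0438 -0.1097  0.037 ]
10.25 [-0.1137  0.1433 -0.2698  1.1557 -0.0002  2.8582] [1.0883 0.0165 0.4188]
```

View pics/m3.png

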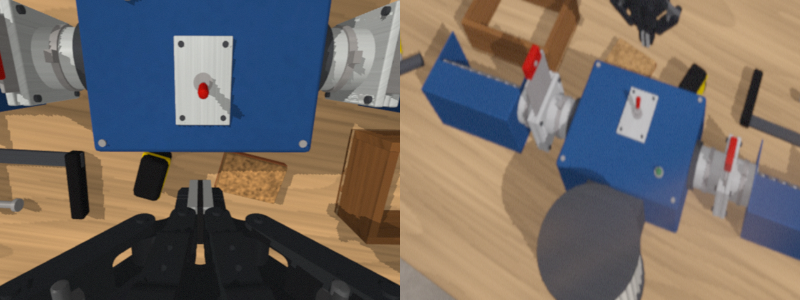

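The toggle tip is at (325,146) in the wrist picture, exactly as predicted; the right tab is up and the left down. Descend in front of the bat and push along +x.

```bash
python3 -m creep '[[[0.026,0,0],[0,0,0],0],[[0.026,0,0.04],[0,0,0],0],[[0.026,0,0.07],[0,0,0],0],[[0.026,0,0.081],[0,0,0],0],[[0.026,0,0.081],[0,0,0],0]]';  python3 -m creep '[[[0.01,0,0],[0,0,0],0],[[0.015,0,0],[0,0,0],0],[[0.02,0,0],[0,0,0],0],[[0.025,0,0],[0,0,0],0],[[0.03,0,0],[0,0,0],0],[[0.034,0,0],[0,0,0],0],[[0.037,0,0],[0,0,0],0],[[0.037,0,0],[0,0,0],0]]'
```

```text
time_s: 10.75
tool_pos: [0.5316, -0.0542, 0.3192]
tool_rot: [-3.141, 0.001, 0.168]
contact_force: [0.2, -0.3, 0.7]
grip_width: -0.001
grip_force: 0.0
time_s: 11.55
tool_pos: [0.5645, -0.0476, 0.3201]
tool_rot: [3.141, 0.009, 0.168]
contact_force: [-19.7, -3.9, 17.2]
grip_width: 0.003
grip_force: 11.6
```

```bash
python3 -m creep '[[[-0.01,0,0],[0,0,0],0],[[-0.04,0,0],[0,0,0],0],[[-0.06,0,-0.04],[0,0,0],0],[[-0.06,0,-0.08],[0,0,0],0],[[-0.06,0,-0.08],[0,0,0],0]]'; python3 c.py w4;  python3 - <<'E'
from h import *
s=snap('scene');w=dict(np.load('w4.npz'))
cv2.imwrite('pics/m4.png',np.hstack([cv2.resize(w['color'],(400,300)),cv2.resize(s['color'][140:380,60:460],(400,300))]))
for x in ([.5657,-.048,.1615],[.5850,-.0449,.1615]): print(proj(w,np.array(x))/1.6)
s=manip.state();print(s['contact_force'])
E
```

```text
time_s: 12.05
tool_pos: [0.5104, -0.0575, 0.4057]
tool_rot: [3.139, -0.011, 0.169]
contact_force: [0.6, -0.9, -0.4]
grip_width: -0.001
grip_force: 0.0
12.05 [ 0.51  -0.057  0.406] [ 3.139 -0.011  0.169] [-0.112  0.145 -0.259  1.156  0.001  2.86 ] [ 0.605 -0.907 -0.428]
[-134.597   96.823]
[-97.016  99.666]
[748.518  98.171]
[199.21952521 101.97172891]
[199.43412165  79.08140166]
[-0.54153874  0.33556298 -0.21858392]
```

View pics/m4.png

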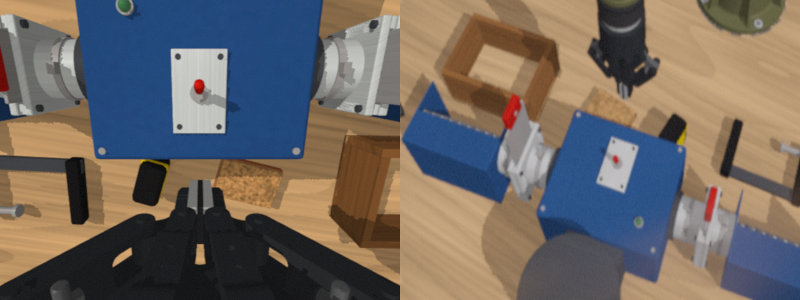

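The tip is now at (199,82), close to the predicted "on" position (199,79) rather than (199,102). The gates are still up and down, and the bystanders are unmoved.

```bash
python3 -c "
from plant import manip
print(manip.finish_job())"
```

```text
the job is handed in; nothing more can be done
None
```

I opened the right hood's gate (the one with the drawer box before it) to its upper stop, pushed the left gate down to its stop, and flipped the fan toggle to on. In the last pictures nothing else on the bench had moved. I handed the job in; it returned no verdict.

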